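# Zero the electrometer and present the build-up cap bore-up

### The arm

A 6-joint arm with a two-finger parallel gripper is mounted at the origin on the work surface. World frame = base frame: x ahead of the robot, y to its left, z up, the work surface at z = 0. Lengths are in m, angles in degrees, forces in N, time in s.
With the tool pointing down it reaches from about 0.35 to 0.875 m from the base axis. Payload 4.2 kg.
Tool frame: the origin (TCP) lies midway between the tips of the shut fingers; the grasp point (between the pads) lies 19 mm behind it (r.pinch_z is the distance from the TCP to the grasp point, in m); z points along the fingers, y is the line along which they close (so a half turn about z gives the same grasp; the last joint's range is limited). The gripper opens to 87 mm and grips with 3 to 60 N. Pads are 19 mm wide; open, the fingers measure 117 mm over their backs; the gripper's body (75 mm by 190 mm) begins 51 mm behind the grasp point.
Start: joints at [85.462, 22.042, 0.453, 0, -68.411, -14.817], TCP at [0.207, 0.59, 0.223] pointing down, gripper open.
Joint ranges: [-179.83, 179.83], [-69.29, 118.12], [-61.27, 80.66], [-181.25, 117.63], [-171.15, -9.14], [-177.46, 177.46]. Speed limits (degrees/s): [159.86, 159.86, 180, 180, 180, 180].

### API

Orientations are given as a 3x3 rotation matrix whose columns are the frame's x, y, z axes.
In Python, from station import r, imaging, models gives the robot as it stands. The module is installed in compiled form; this text tells all that it offers.
- The arm moves only by the tool apply_moves, never from a script. Its argument "moves" is a list of rows, each a list of 2 entries, a list of its own where there are three numbers: the shift along the tool's x, y, z in m, then the turn about the tool's z in degrees. A call has 1 to 5 rows; each row shifts and turns the commanded pose from where the row before left it, along the tool's axes as they then stand; what a row does not reach is not made up. A row lasts 1/12 s, in which the tool goes at most 41.7 mm and 7.16 degrees, less where a joint would pass 70% of its speed; a pose out of reach is approached as far as the arm can. A call is refused whole if a number of a shift passes 0.0417 or a number of a turn 7.16, either way. A call with a gripper value outside its range is refused whole. "hand" is the finger opening in m, from 0 to 0.087, set as the call begins (left out, the last holds). The fingers move at their own pace and stop on an object; the grip force is fixed at half the most. Time passes only in rows, so rows that do not move let the fingers close. It gives the time, the measured TCP pose, the force, the opening and the grip force at its end, in the units of the state.
- r.sense(): the state, without advancing time (a new reading comes with each control period).
- imaging.capture(name): name is "side" or "top"; returns a dict with "frame" (400x640x3 uint8, blue, green, red), "intrinsics" (3x3 intrinsics, pixels), "dist" ([k1, k2, p1, p2, k3] as OpenCV has them; the pictures are not rectified), "eye" and "orientation" of the camera in the world. Camera axes: x right, y down, z forward; pixel columns grow to the right and rows downward; lengths in m; the calibration is good to about 2 mm. A picture is of the moment at which its call begins. There is no depth.
- r.finish_job(): hands the job in; it is judged then, once.
Trained networks look in a picture, given as the dict that the camera call returned (one of the last four; its "shot" number tells which), for a name from the list of things; names that differ only in an ending like _2 or _b are one class to them, and where a whole thing is asked for, a point or a joint stands for the part that bears it (a point fixed in the world has none). Each returns a list of dicts, best first, with "confidence" (0 to 1); they miss things now and then, are a little off and sometimes report something else, mostly with a low value. They report only what shows in the picture. A call takes as long as a camera call. They do not tell look-alikes from the thing itself.
- models.cut_out(picture, target): "region" (400x640 bool, what is visible of it) and "extent" ([left, top, width, height] as shares, 0 to 1, of the picture: columns of its width, rows of its height, round what is visible of it).
- models.place_of(picture, target): "at" ([column, row] as shares, 0 to 1, of the picture: columns of its width, rows of its height: a listed point, or the origin of a listed thing).
The state is a dict: "time_s": time; "joints": joint angles; "joint_velocities": joint speeds; "effort": joint torques, N m; "tcp_pos": TCP position; "ee_rot": TCP orientation; "wrist_force": force on the tool from outside, world axes, zero at the start; "moment": the same for the moment, N m; "gripper_width": opening from 0.0 (shut) to 1.0 (fully open); "gripper_force": force on a finger pad.
Only numpy, scipy, OpenCV 4.12 (cv2) and the standard library are available. Lean on these libraries where they do the work, as an engineer would, in place of code of your own. Each camera call takes 0.05 s, during which the arm holds its last target. There are 200 camera calls.

### The job

Get the dosimetry kit ready for the morning output check: press the electrometer's recessed zero button right down with the tip of the counter pen, let it spring back up, and put the pen back in its stand. Then pick up the brass build-up cap that lies on the mat, find out which of its two like-looking ends has the blind hole, and turn it until the hole points straight up. Finish with the gripper still holding the cap like that, steady and at least 120 mm clear above the desk, ready for the chamber to be lowered in; leave the mobile phone, the mouse and the logbook where they are.

Things in the scene. Friction and masses are not known exactly. Their poses are not given: they have to be found in the camera images.
- meter: bench electrometer, a fixed flat box 200 x 170 mm (x, y) and 65 mm high with a level top panel, a dark display on the far part of the panel and flat keys. Origin at the centre of its underside on the desk; z up; its front (the side with the recessed button) faces -x.
- zero_button (a joint): travel of the recessed zero button in m: 0 = up, 0.0035 = fully down. It needs about 1 N to start moving and 4 N fully down, and springs back by itself.
- zero_top (a point): centre of the top face of the zero button, a 9 mm round grey plunger sunk at the bottom of a 13 mm round hole in the top panel, near the panel's front left corner (62 mm in front of and 45 mm to the left (+y) of the box's centre, in the box's frame). With the button up this point is 4 mm below the panel's top face.
- pen_stand: fixed black pen stand: round base 72 mm across and 8 mm thick with an upright tube, 19 mm outside, 12.4 mm bore, whose open mouth is 52 mm above the desk. The bore narrows to 7.2 mm in its last 6 mm to centre the tip. Origin at the centre of its underside on the desk; z up along the tube.
- socket (a point): floor of the pen stand's tube, on its axis, 8 mm above the desk: the pen's tip rests here.
- pen: black counter pen 142 mm long, 10 mm thick, about 25 g, standing upright in the pen stand, tip down. Origin at the tip; z runs along the pen from the tip to its blunt top. The last 20 mm tapers from 10 mm thick to a blunt 4 mm tip. In the stand 98 mm of it stick out above the tube.
- mat: thin black rubber mouse mat, fixed, 220 x 190 x 3 mm (x, y, z). Origin at the centre of its underside.
- cap: plain brass build-up cap, a round cylinder 36 mm across and 52 mm long, about 0.36 kg, lying on its side on the mat. One end is solid; the other has a blind hole 18 mm across and 38 mm deep on the axis. The two ends otherwise look alike. Origin on the axis at mid-length (18 mm above the mat as it lies); its x axis lies along the cylinder and points out of the hole.
- cap_mouth (a point): centre of the hole's mouth in the cap's open end face, 26 mm from the cap's origin along its x axis.
- mobile: black mobile phone lying flat, 150 x 74 x 9 mm (x, y, z), loose. Origin at the centre of its underside. Leave it alone.
- mouse: black computer mouse, 100 x 58 x 33 mm (x, y, z), loose. Origin at the centre of its underside. Leave it alone.
- logbook: small blue logbook lying flat, 140 x 90 x 12 mm (x, y, z), loose. Origin at the centre of its underside. Leave it alone.
There are look-alikes about, which are no part of the job. Leave any green or turquoise look-alike of the pen_stand alone. Several things look just like the cap: the one meant starts farthest from the robot's base.

How it is judged:
By the outcome, as a careful person would: the job done as asked, in the order asked, and still so for the second after the job is handed in, while the arm keeps its last pose, push and grip.
It also fails if it takes over 64 s, if anything falls off the work surface, if the arm or the gripper's body presses on something with over 40 N, if the wrist force passes 120 N, or if a joint passes its speed limit or range.

## Working session

There is one attempt and no reset: what is moved stays moved. The work goes in short steps, Python scripts to look and compute and a tool call to move; the robot and the scene stay as the last step left them, time stands still between calls to the robot, and variables do not carry over. Pictures are saved under pics/ and viewed, at most 10 in all, crops included, and the job is handed in when it is done.

Besides the shell and the picture viewer there is one more tool, called after "Emit:" as a command line: name --argument value ..., lists and objects as JSON in quotes. apply_moves: Moves the arm, as the interface text tells. Its arguments: {"type":"object","properties":{"moves":{"type":"array"},"hand":{"type":"number"}},"required":["moves"]}

```bash
mkdir -p pics
cat > h.py <<'E'
import numpy as np, cv2
from station import r, imaging, models
def ray(p,uv):
    K=np.array(p["intrinsics"]);d=np.array(p["dist"])
    q=cv2.undistortPoints(np.array([[uv]],float),K,d)[0,0]
    v=np.array(p["orientation"])@np.array([q[0],q[1],1.]);return np.array(p["eye"]),v/np.linalg.norm(v)
def atz(p,uv,z):
    o,v=ray(p,uv);return o+v*(z-o[2])/v[2]
def proj(p,X):
    R=np.array(p["orientation"]);X=np.atleast_2d(X)-np.array(p["eye"])
    return cv2.projectPoints((X@R).reshape(-1,1,3),np.zeros(3),np.zeros(3),np.array(p["intrinsics"]),np.array(p["dist"]))[0][:,0]
def tri(a,ua,b,ub):
    o,v=ray(a,ua);p,w=ray(b,ub)
    s=np.linalg.lstsq(np.c_[v,-w],p-o,rcond=None)[0];A=o+v*s[0];B=p+w*s[1];return (A+B)/2,np.linalg.norm(A-B)
E
python3 - <<'E'
from h import *
P={n:imaging.capture(n) for n in("side","top")}
for n,p in P.items():
    cv2.imwrite(f"pics/{n}0.png",p["frame"]);print(n,np.round(p["eye"],3),np.round(p["orientation"],3).tolist(),p["intrinsics"][0][0])
Z=dict(meter=0,zero_top=.061,pen_stand=0,socket=.008,pen=.008,mat=0,cap=.021,cap_mouth=.021,mobile=0,mouse=0,logbook=0)
for t,z in Z.items():
    for n,p in P.items():
        for d in models.place_of(p,t)[:5]:
            uv=np.array(d["at"])*[640,400];print(t,n,round(d["confidence"],2),uv.round(1),atz(p,uv,z).round(4))
s=r.sense();print(s)
E
```

```text
side [ 0.079 -0.652  0.958] [[0.82, -0.435, 0.373], [-0.573, -0.641, 0.511], [0.017, -0.632, -0.775]] 516.4348825237785
top [ 0.443 -0.048  1.1  ] [[-0.029, -0.994, 0.103], [-1.0, 0.029, -0.001], [-0.002, -0.103, -0.995]] 400.79977338039663
meter side 0.83 [342.6 206.3] [ 0.5874 -0.0677  0.    ]
meter top 0.57 [328.5 191.4] [ 0.5723 -0.0702  0.    ]
pen_stand side 0.91 [394.8 306.3] [ 0.5176 -0.3417  0.    ]
pen_stand side 0.69 [335.8 308.4] [ 0.414  -0.2758  0.    ]
pen_stand side 0.66 [444.3 334.5] [ 0.5586 -0.4477  0.    ]
pen_stand top 0.83 [465.9 192.9] [ 0.5568 -0.449   0.    ]
pen_stand top 0.82 [426.8 207.9] [ 0.5185 -0.3389  0.    ]
pen_stand top 0.67 [402.4 247.2] [ 0.4134 -0.2664  0.    ]
pen_stand top 0.5 [192.2 228.9] [ 0.4799  0.3062 -0.    ]
socket side 0.95 [395.2 310.1] [ 0.5089 -0.3514  0.008 ]
socket side 0.91 [445.7 331.7] [ 0.5612 -0.4466  0.008 ]
socket side 0.65 [332.8 306.5] [ 0.4087 -0.272   0.008 ]
socket top 0.8 [404.6 249.7] [ 0.4068 -0.2705  0.008 ]
socket top 0.66 [466.3 192.7] [ 0.5566 -0.4472  0.008 ]
socket top 0.62 [428.2 211.6] [ 0.5078 -0.3401  0.0
[... 1194 characters left out ...]
114458e+01, -1.48175559e+01]), 'joint_velocities': array([ 0.04179383, -0.0537483 ,  0.02368571, -0.02626496, -0.02314804,
       -0.04876125]), 'effort': array([-4.69273618e-04, -3.90483749e+01,  1.87620521e+01,  4.22443941e+00,
        1.55289948e-02, -1.98481547e-05]), 'tcp_pos': array([0.20708879, 0.58967199, 0.2225545 ]), 'ee_rot': array([[ 9.43497477e-01, -3.31379707e-01,  2.90426739e-05],
       [-3.31379706e-01, -9.43497477e-01, -1.38069495e-05],
       [ 3.19770325e-05,  3.40266926e-06, -9.99999999e-01]]), 'wrist_force': array([ 0.06563677, -0.21378623, -0.5059116 ]), 'moment': array([-0.03306397,  0.01087031,  0.01933103]), 'gripper_force': 0.0, 'gripper_width': 1.0008782598884098}
```

View pics/top0.png

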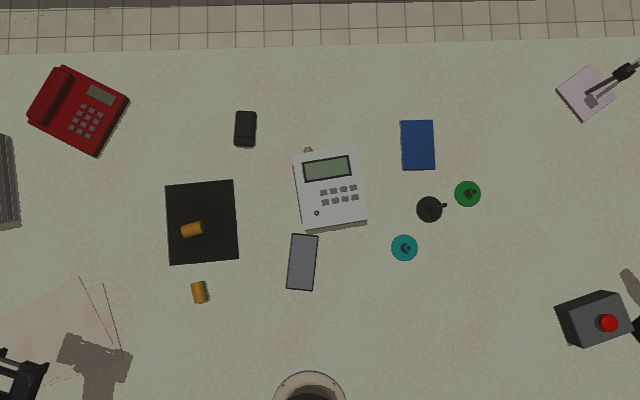

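View pics/side0.png

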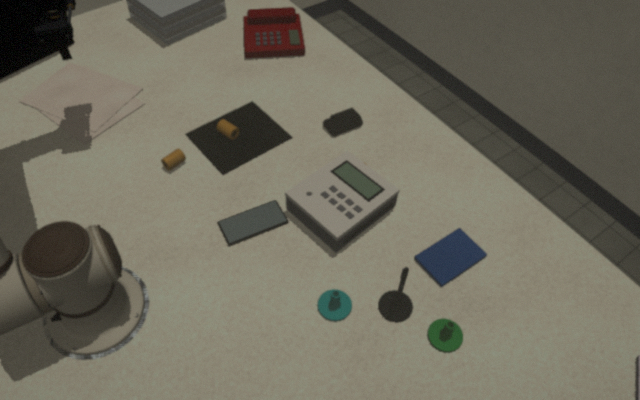

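The top picture shows the black stand and pen at about (430,209), the meter at (330,190), the mat cap at (192,229), another cap off the mat at (200,292), and something brass behind the meter at (308,150). The side picture agrees: pen at (395,305), button at (309,193), mat cap at (228,129). Next I'll zoom in on the details.

Run:
```python
from h import *
P={n:imaging.capture(n) for n in("side","top")}
def crop(n,c,w=32): 
    f=P[n]["frame"];x,y=c;return cv2.resize(f[y-w:y+w,x-w:x+w],(260,260),interpolation=cv2.INTER_CUBIC)
row=lambda L:np.hstack([crop(*a) for a in L])
cv2.imwrite("pics/z.png",np.vstack([row([("top",(192,229),24),("top",(310,205),20),("top",(430,209),28)]),row([("side",(228,129),24),("side",(312,193),20),("side",(398,290),32)])]))
T,S=P["top"],P["side"]
# mesh-like fit: mask-based
for n,p in P.items():
    for t in("cap","pen","pen_stand","meter","zero_button","zero_top"):
        for d in models.cut_out(p,t)[:4]:
            m=d["region"].astype(np.uint8);
            if m.sum()<5: continue
            pts=np.argwhere(m)[:,::-1].astype(np.float32);R=cv2.minAreaRect(pts)
            print(n,t,round(d["confidence"],2),pts.mean(0).round(1),np.round(R[0],1),np.round(R[1],1),round(R[2],1))
```

```text
side cap 0.87 [172.7 159.2] [172.7 159. ] [15.1 23.6] 51.3
side cap 0.5 [227.6 128.2] [227.7 128.2] [22.  12.7] 31.0
side pen 0.6 [402.1 281.5] [401.5 282. ] [ 6.4 30. ] 17.5
side pen_stand 0.95 [333.9 305.2] [334. 305.] [30. 34.] 90.0
side pen_stand 0.87 [395.3 306.3] [395. 306.] [30. 34.] 90.0
side pen_stand 0.59 [444.5 335. ] [444.5 335. ] [35.8 30.9] 26.6
side meter 0.67 [340.7 199.9] [341.5 197.8] [ 78.8 100.4] 52.5
top cap 0.84 [198.8 291.3] [198.9 291.4] [20.1 14.6] 76.0
top cap 0.68 [191.3 228.8] [191.6 229.1] [15.  23.8] 81.9
top pen 0.59 [439.  205.8] [439.  205.9] [ 3.3 12.6] 74.1
top pen_stand 0.81 [403.3 247.5] [403.5 247.5] [27. 25.] 90.0
top pen_stand 0.72 [427.6 209.2] [427.8 209.3] [26.9 24.7] 71.6
top pen_stand 0.59 [467.1 193.7] [467.2 193.4] [24.1 24.1] 63.4
top meter 0.62 [328.6 186.7] [328.6 185.1] [81.9 68.3] 81.0
top meter 0.27 [244.3 128.4] [244.3 128.3] [21.2 35.6] 4.1
```

View pics/z.png

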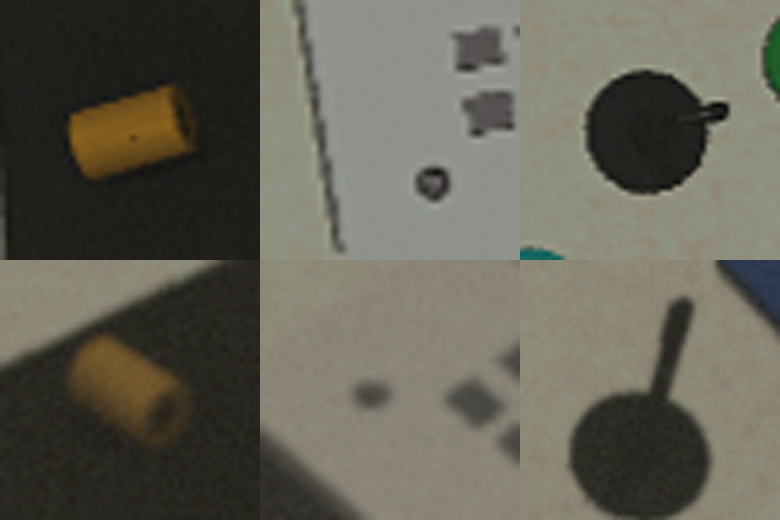

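The zoomed crops show the hole in the mat cap as a dark disc: at the right end in the top view (crop 185,115) and at the lower right end in the side view (crop 165,405). The hole therefore faces -y. The pen leans normally in the black stand, and the button shows at about (316.5,213.2) in the top picture and (309.1,193.8) in the side picture.

Run:
```python
from h import *
S,T=imaging.capture("side"),imaging.capture("top")
print("pen top",tri(S,(406.1,268.7),T,(445.1,205.2)))
print("  at .15",atz(S,(406.1,268.7),.15),atz(T,(445.1,205.2),.15))
print("stand disc",atz(S,(395.2,306.2),.006),atz(T,(427.8,209.2),.006))
print("button",tri(S,(309.1,193.8),T,(316.5,213.2)),atz(S,(309.1,193.8),.064),atz(T,(316.5,213.2),.064))
print("cap",tri(S,(227.7,128.2),T,(191.6,229.1)))
k=48/260;c=lambda u,v,o:(o[0]-24+u*k,o[1]-24+v*k)
for a,b in(((70,115),(165,90)),((95,178),(190,152)),((82,148),(182,118))):
    A=atz(T,c(*a,(192,229)),.025);B=atz(T,c(*b,(192,229)),.025);d=B-A;print(A,B,np.degrees(np.arctan2(d[1],d[0])))
# fit cap: mask IoU over x,y,yaw in both views
ph=np.linspace(0,2*np.pi,24)
def sil(p,x,y,a):
    ax=np.array([np.cos(a),np.sin(a),0]);n=np.array([-ax[1],ax[0],0])
    X=[np.array([x,y,.021])+s*.026*ax+.018*(np.cos(t)*n+np.sin(t)*np.array([0,0,1])) for s in(-1,1) for t in ph]
    return cv2.convexHull(proj(p,np.array(X)).astype(np.float32))
from scipy.optimize import minimize
M=[]
for p in(S,T):
    hsv=cv2.cvtColor(p["frame"],cv2.COLOR_BGR2HSV)
    m=((hsv[...,1]>110)&(hsv[...,0]>8)&(hsv[...,0]<32)&(hsv[...,2]>50)).astype(np.uint8)
    c0=(228,129) if p is S else (192,229);w=np.zeros_like(m);w[c0[1]-20:c0[1]+20,c0[0]-22:c0[0]+22]=1;m*=w
    m=cv2.morphologyEx(m,cv2.MORPH_CLOSE,np.ones((7,7)));M.append(m)
def cost(q):
    c=0
    for p,m in zip((S,T),M):
        im=np.zeros((400,640),np.uint8);cv2.fillConvexPoly(im,np.round(sil(p,*q)*16).astype(np.int32),1,shift=4)
        c+=np.sum(im!=m)
    return c
g=min((minimize(cost,[.478,.30,np.radians(a)],method="Nelder-Mead",options=dict(initial_simplex=[[.478,.3,np.radians(a)],[.486,.3,np.radians(a)],[.478,.308,np.radians(a)],[.478,.3,np.radians(a+8)]])) for a in(-70,-75,-80)),key=lambda o:o.fun)
print(g.x,np.degrees(g.x[2]),g.fun,[m.sum() for m in M])
```

```text
pen top (array([ 0.51425283, -0.34318545,  0.15165546]), np.float64(0.002436796557426196))
  at .15 [ 0.51628404 -0.34310788  0.15      ] [ 0.51337165 -0.34295089  0.15      ]
stand disc [ 0.51564096 -0.3439052   0.006     ] [ 0.51454446 -0.33981588  0.006     ]
button (array([ 0.50970853, -0.03671702,  0.06744578]), np.float64(0.002474151834110555)) [ 0.51245915 -0.03494769  0.064     ] [ 0.508875   -0.03602802  0.064     ]
cap (array([0.47977252, 0.29823617, 0.02739563]), np.float64(0.0027985786388672476))
[0.48716519 0.32839299 0.025     ] [0.49813594 0.2814271  0.025     ] -76.85203907279681
[0.45578704 0.31586419 0.025     ] [0.46718307 0.26902574 0.025     ] -76.32535214514945
[0.4707215  0.32236188 0.025     ] [0.48405138 0.27299404 0.025     ] -74.889823328562
[ 0.47973457  0.30320782 -1.31075663] -75.1008230452675 103.0 [np.uint64(281), np.uint64(282)]
```

Emit:
apply_moves --moves '[[[0, 0, -0.02], -6.45], [[0, 0, -0.02], -6.45], [[0, 0, 0], -6.45], [[0, 0, 0], 0]]' --hand 0.05

```text
time_s: 2.33
tcp_pos: [0.2072, 0.5903, 0.2641]
ee_rot: [[1.0, 0.002, 0.0], [0.002, -1.0, 0.003], [0.0, -0.003, -1.0]]
wrist_force: [-0.1, -0.0, -0.4]
gripper_width: 0.78
gripper_force: 0.0
```

Emit:
apply_moves --moves '[[[0.0128, 0.0389, 0], 0], [[0.0128, 0.0389, 0], 0], [[0.0128, 0.0389, 0], 0], [[0.0128, 0.0389, 0], 0], [[0.0128, 0.0389, 0], 0]]'

```text
time_s: 2.75
tcp_pos: [0.2711, 0.3928, 0.2616]
ee_rot: [[1.0, -0.003, -0.001], [-0.003, -1.0, -0.002], [-0.001, 0.002, -1.0]]
wrist_force: [1.3, -0.3, 0.6]
gripper_width: 0.58
gripper_force: 0.0
```

Emit:
apply_moves --moves '[[[0.0128, 0.0389, 0], 0], [[0.0128, 0.0389, 0], 0], [[0.0128, 0.0389, 0], 0], [[0.0128, 0.0389, 0], 0], [[0.0128, 0.0389, 0], 0]]'

```text
time_s: 3.17
tcp_pos: [0.3347, 0.1983, 0.2621]
ee_rot: [[1.0, -0.003, -0.001], [-0.003, -1.0, -0.0], [-0.001, 0.0, -1.0]]
wrist_force: [0.8, 0.1, 0.2]
gripper_width: 0.575
gripper_force: 0.0
```

Emit:
apply_moves --moves '[[[0.0128, 0.0389, 0], 0], [[0.0128, 0.0389, 0], 0], [[0.0128, 0.0389, 0], 0], [[0.0128, 0.0389, 0], 0], [[0.0128, 0.0389, 0], 0]]'

```text
time_s: 3.58
tcp_pos: [0.3986, 0.004, 0.2623]
ee_rot: [[1.0, -0.003, -0.0], [-0.003, -1.0, 0.0], [-0.0, -0.0, -1.0]]
wrist_force: [0.8, -0.3, 0.5]
gripper_width: 0.574
gripper_force: 0.0
```

Emit:
apply_moves --moves '[[[0.0128, 0.0389, 0], 0], [[0.0128, 0.0389, 0], 0], [[0.0128, 0.0389, 0], 0], [[0.0128, 0.0389, 0], 0], [[0.0128, 0.0389, 0], 0]]'

```text
time_s: 4.0
tcp_pos: [0.4627, -0.1905, 0.2619]
ee_rot: [[1.0, -0.004, -0.001], [-0.004, -1.0, 0.0], [-0.001, -0.0, -1.0]]
wrist_force: [0.4, 0.1, 0.7]
gripper_width: 0.574
gripper_force: 0.0
```

Emit:
apply_moves --moves '[[[0.0128, 0.0389, 0], 0], [[0.0128, 0.0389, 0], 0], [[0.0128, 0.0389, 0], 0], [[0, 0, 0], 0], [[0, 0, 0], 0]]'

```text
time_s: 4.42
tcp_pos: [0.5009, -0.3068, 0.2602]
ee_rot: [[1.0, -0.006, -0.004], [-0.006, -1.0, 0.002], [-0.004, -0.002, -1.0]]
wrist_force: [-0.1, 0.9, 0.3]
gripper_width: 0.573
gripper_force: 0.0
```

Emit:
apply_moves --moves '[[[0.007, 0.018, 0], 0], [[0.007, 0.0185, 0], 0], [[0, 0, 0.034], 0], [[0, 0, 0.034], 0], [[0, 0, 0.034], 0]]'

```text
time_s: 4.83
tcp_pos: [0.5152, -0.3405, 0.1598]
ee_rot: [[1.0, -0.002, 0.001], [-0.002, -1.0, 0.0], [0.001, -0.0, -1.0]]
wrist_force: [-0.0, 0.2, -0.6]
gripper_width: 0.576
gripper_force: 0.0
```

Emit:
apply_moves --moves '[[[0, 0, 0.034], 0], [[0, 0, 0.02], 0], [[0, 0, 0.01], 0], [[0, 0, 0], 0], [[0, 0, 0], 0]]'

```text
time_s: 5.25
tcp_pos: [0.516, -0.3412, 0.0974]
ee_rot: [[1.0, 0.0, 0.001], [0.0, -1.0, -0.001], [0.001, 0.001, -1.0]]
wrist_force: [0.2, 0.2, 0.4]
gripper_width: 0.575
gripper_force: 0.0
```

Run:
```python
from h import *
P={n:imaging.capture(n) for n in("side","top")}
s=r.sense();print(s["tcp_pos"],s["wrist_force"])
def crop(n,c,w): 
    f=P[n]["frame"];x,y=c;return cv2.resize(f[y-w:y+w,x-w:x+w],(390,390),interpolation=cv2.INTER_CUBIC)
cv2.imwrite("pics/g.png",np.hstack([crop("side",(404,275),40),crop("top",(440,207),40)]))
```

```text
[ 0.51680794 -0.34179032  0.09879326] [ 0.41754817  0.57701397 -0.9112097 ]
```

View pics/g.png

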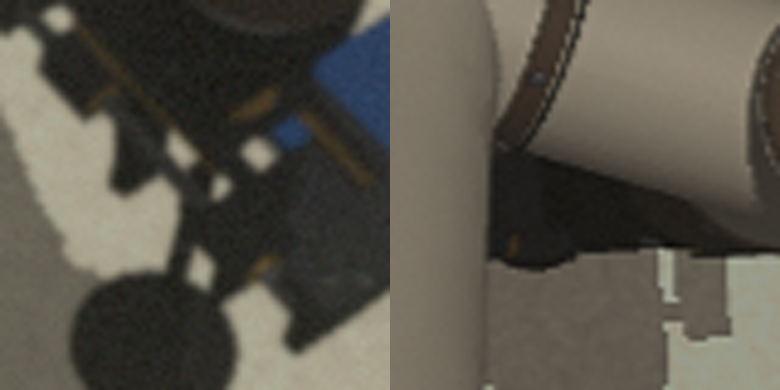

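The side crop shows the pen standing between the two fingers, at about (200,190); the arm blocks the top view. Closing now.

Emit:
apply_moves --moves '[[[0, 0, 0], 0], [[0, 0, 0], 0], [[0, 0, 0], 0], [[0, 0, 0], 0], [[0, 0, 0], 0]]' --hand 0.0

```text
time_s: 5.77
tcp_pos: [0.5155, -0.3416, 0.0969]
ee_rot: [[1.0, -0.0, 0.0], [-0.0, -1.0, -0.0], [0.0, 0.0, -1.0]]
wrist_force: [-0.3, 0.5, 0.8]
gripper_width: 0.28
gripper_force: 0.0
```

Emit:
apply_moves --moves '[[[0, 0, 0], 0], [[0, 0, 0], 0], [[0, 0, 0], 0], [[0, 0, 0], 0], [[0, 0, 0], 0]]'

```text
time_s: 6.18
tcp_pos: [0.5154, -0.3416, 0.0965]
ee_rot: [[1.0, -0.0, -0.0], [-0.0, -1.0, -0.0], [-0.0, 0.0, -1.0]]
wrist_force: [0.3, -0.5, -0.3]
gripper_width: 0.102
gripper_force: 30.0
```

Emit:
apply_moves --moves '[[[0, 0, -0.01], 0], [[0, 0, -0.02], 0], [[0, 0, -0.03], 0], [[0, 0, -0.03], 0], [[0, 0, -0.01], 0]]'

```text
time_s: 6.6
tcp_pos: [0.5175, -0.3428, 0.2025]
ee_rot: [[1.0, 0.001, 0.008], [0.001, -1.0, -0.005], [0.008, 0.005, -1.0]]
wrist_force: [0.3, -0.4, 0.3]
gripper_width: 0.104
gripper_force: 30.0
```

Emit:
apply_moves --moves '[[[-0.0006, -0.0383, 0], 0], [[-0.0006, -0.0383, 0], 0], [[-0.0006, -0.0383, 0], 0], [[-0.0006, -0.0383, 0], 0], [[-0.0006, -0.0383, 0], 0]]'

```text
time_s: 7.02
tcp_pos: [0.5119, -0.1484, 0.1969]
ee_rot: [[1.0, -0.001, 0.0], [-0.001, -1.0, 0.0], [0.0, -0.0, -1.0]]
wrist_force: [0.5, 0.2, 0.0]
gripper_width: 0.105
gripper_force: 30.0
```

Emit:
apply_moves --moves '[[[-0.0006, -0.0383, 0], 0], [[-0.0006, -0.0383, 0], 0], [[-0.0006, -0.0383, 0], 0], [[0, 0, 0.02], 0], [[0, 0, 0], 0]]'

```text
time_s: 7.43
tcp_pos: [0.5085, -0.0331, 0.1744]
ee_rot: [[1.0, 0.003, -0.005], [0.003, -1.0, 0.0], [-0.005, -0.0, -1.0]]
wrist_force: [-1.7, -0.4, -0.7]
gripper_width: 0.107
gripper_force: 30.0
```

Emit:
apply_moves --moves '[[[0, 0, 0], 0], [[0, 0, 0], 0]]'

```text
time_s: 7.6
tcp_pos: [0.5108, -0.0358, 0.1771]
ee_rot: [[1.0, -0.001, 0.0], [-0.001, -1.0, -0.0], [0.0, 0.0, -1.0]]
wrist_force: [0.2, 0.3, -0.2]
gripper_width: 0.109
gripper_force: 30.0
```

Run:
```python
from h import *
P={n:imaging.capture(n) for n in("side","top")}
s=r.sense();print(s["tcp_pos"],s["wrist_force"],s["gripper_width"])
t=s["tcp_pos"]
for n,p in P.items(): print(n,"expect tip",proj(p,t-[0,0,.0885]),"grasp",proj(p,t+[0,0,.019]),"btn",proj(p,[.5105,-.0357,.064]))
def crop(n,c,w): 
    f=P[n]["frame"];x,y=c;return cv2.resize(f[y-w:y+w,x-w:x+w],(390,390),interpolation=cv2.INTER_CUBIC)
cv2.imwrite("pics/b.png",np.hstack([crop("side",(310,180),30),crop("top",(320,212),30)]))
```

```text
[ 0.51107271 -0.03616336  0.17732185] [ 0.23069952 -0.3426249   0.32433624] 0.10433218471385688
side expect tip [[308.98648228 187.21904068]] grasp [[309.4001747  153.14870909]] btn [[308.57521422 194.3819473 ]]
top expect tip [[316.4010723  211.70583756]] grasp [[315.77027261 208.5065451 ]] btn [[316.35555847 212.57696464]]
```

View pics/b.png

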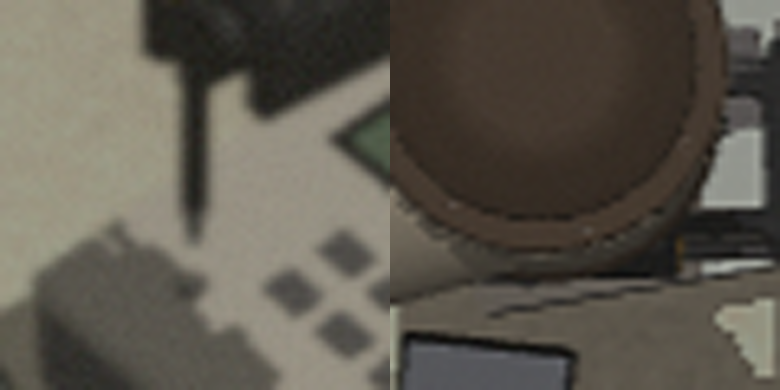

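The side crop shows the pen tip at (193,243), which is pixel (309.7,187.4). It sits straight above the button at (309.2,193.8). Descending.

Emit:
apply_moves --moves '[[[0.0005, -0.0005, 0.01], 0], [[0, 0, 0.01], 0], [[0, 0, 0.003], 0], [[0, 0, 0], 0], [[0, 0, 0], 0]]'

```text
time_s: 8.12
tcp_pos: [0.511, -0.035, 0.153]
ee_rot: [[1.0, -0.0, -0.001], [-0.0, -1.0, -0.0], [-0.001, 0.0, -1.0]]
wrist_force: [0.8, 0.3, -0.5]
gripper_width: 0.103
gripper_force: 30.0
```

Emit:
apply_moves --moves '[[[0, 0, 0.002], 0], [[0, 0, 0.002], 0], [[0, 0, 0.001], 0], [[0, 0, 0], 0], [[0, 0, 0], 0]]'

```text
time_s: 8.53
tcp_pos: [0.5115, -0.0346, 0.1489]
ee_rot: [[1.0, 0.0, 0.001], [0.0, -1.0, 0.0], [0.001, -0.0, -1.0]]
wrist_force: [0.9, 0.2, 1.3]
gripper_width: 0.103
gripper_force: 30.0
```

Emit:
apply_moves --moves '[[[0, 0, 0.0015], 0], [[0, 0, 0], 0], [[0, 0, 0.001], 0], [[0, 0, 0], 0], [[0, 0, 0], 0]]'

```text
time_s: 8.95
tcp_pos: [0.5115, -0.0346, 0.1464]
ee_rot: [[1.0, 0.0, 0.001], [0.0, -1.0, 0.0], [0.001, -0.0, -1.0]]
wrist_force: [-0.1, -0.1, 3.8]
gripper_width: 0.102
gripper_force: 30.0
```

Emit:
apply_moves --moves '[[[0, 0, 0.001], 0], [[0, 0, 0], 0], [[0, 0, 0], 0]]'

```text
time_s: 9.2
tcp_pos: [0.5116, -0.0346, 0.1456]
ee_rot: [[1.0, 0.0, 0.001], [0.0, -1.0, -0.0], [0.001, 0.0, -1.0]]
wrist_force: [-0.6, -0.3, 4.6]
gripper_width: 0.102
gripper_force: 30.0
```

Emit:
apply_moves --moves '[[[0, 0, 0.001], 0], [[0, 0, 0], 0], [[0, 0, 0], 0]]'

```text
time_s: 9.45
tcp_pos: [0.5118, -0.0347, 0.1454]
ee_rot: [[1.0, 0.001, 0.002], [0.001, -1.0, -0.0], [0.002, 0.0, -1.0]]
wrist_force: [-2.4, 0.5, 9.4]
gripper_width: 0.104
gripper_force: 30.0
```

Emit:
apply_moves --moves '[[[0, 0, -0.003], 0], [[0, 0, -0.005], 0], [[0, 0, -0.012], 0], [[0, 0, -0.02], 0], [[0, 0, -0.02], 0]]'

```text
time_s: 9.87
tcp_pos: [0.5099, -0.0348, 0.2034]
ee_rot: [[1.0, -0.001, -0.004], [-0.001, -1.0, -0.0], [-0.004, 0.0, -1.0]]
wrist_force: [-0.2, -0.3, -0.2]
gripper_width: 0.107
gripper_force: 30.0
```

Emit:
apply_moves --moves '[[[0.0005, 0.0384, 0], 0], [[0.0005, 0.0384, 0], 0], [[0.0005, 0.0384, 0], 0], [[0.0005, 0.0384, 0], 0], [[0.0005, 0.0384, 0], 0]]'

```text
time_s: 10.28
tcp_pos: [0.5127, -0.228, 0.2034]
ee_rot: [[1.0, 0.0, -0.002], [0.0, -1.0, 0.001], [-0.002, -0.001, -1.0]]
wrist_force: [0.8, 1.5, 0.3]
gripper_width: 0.103
gripper_force: 30.0
```

Emit:
apply_moves --moves '[[[0.0005, 0.0384, 0], 0], [[0.0005, 0.0384, 0], 0], [[0.0005, 0.0384, 0], 0], [[0, 0, 0], 0], [[0, 0, 0], 0]]'

```text
time_s: 10.7
tcp_pos: [0.5139, -0.3434, 0.2023]
ee_rot: [[1.0, -0.004, -0.003], [-0.004, -1.0, 0.002], [-0.003, -0.002, -1.0]]
wrist_force: [-0.1, 0.1, -0.6]
gripper_width: 0.107
gripper_force: 30.0
```

Emit:
apply_moves --moves '[[[0, 0, 0], 0], [[0, 0, 0], 0]]'

```text
time_s: 10.87
tcp_pos: [0.5149, -0.3408, 0.2037]
ee_rot: [[1.0, 0.001, -0.001], [0.001, -1.0, 0.001], [-0.001, -0.001, -1.0]]
wrist_force: [0.6, -0.0, 0.1]
gripper_width: 0.106
gripper_force: 30.0
```

Run:
```python
from h import *
S=imaging.capture("side");s=r.sense();t=s["tcp_pos"];print(t)
print("expect tip",proj(S,t-[0,0,.0885]),"grasp",proj(S,t+[0,0,.019]),"mouth",proj(S,[.5154,-.3416,.052]))
cv2.imwrite("pics/s.png",cv2.resize(S["frame"][245:325,360:440],(560,560),interpolation=cv2.INTER_CUBIC))
```

```text
[ 0.51514036 -0.34058136  0.20400704]
expect tip [[401.93825962 277.7185895 ]] grasp [[411.18454912 245.59989129]] mouth [[397.5931177  294.49479065]]
```

View pics/s.png

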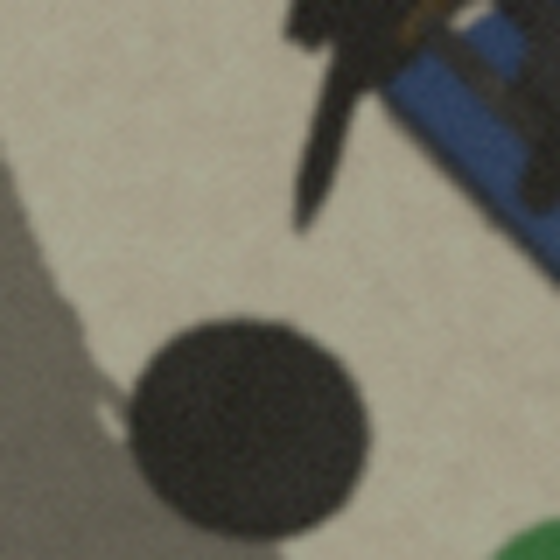

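The pen tip is at crop (300,228), which is pixel (402.9,277.6). That is the same small offset as before, so the pen hasn't tilted and it is over the stand. Lowering.

Emit:
apply_moves --moves '[[[0.0003, 0.001, 0.02], 0], [[0, 0, 0.02], 0], [[0, 0, 0.015], 0], [[0, 0, 0], 0], [[0, 0, 0], 0]]'

```text
time_s: 11.33
tcp_pos: [0.5155, -0.3418, 0.1489]
ee_rot: [[1.0, 0.002, -0.001], [0.002, -1.0, 0.0], [-0.001, -0.0, -1.0]]
wrist_force: [0.8, 0.3, 0.4]
gripper_width: 0.104
gripper_force: 30.0
```

Emit:
apply_moves --moves '[[[0, 0, 0.008], 0], [[0, 0, 0.008], 0], [[0, 0, 0.008], 0], [[0, 0, 0], 0]]'

```text
time_s: 11.67
tcp_pos: [0.5144, -0.3422, 0.1232]
ee_rot: [[1.0, -0.0, -0.003], [-0.0, -1.0, 0.002], [-0.003, -0.002, -1.0]]
wrist_force: [-0.4, 0.2, 0.0]
gripper_width: 0.101
gripper_force: 30.0
```

Emit:
apply_moves --moves '[[[0, 0, 0.008], 0], [[0, 0, 0.008], 0], [[0, 0, 0.005], 0], [[0, 0, 0], 0]]'

```text
time_s: 12.0
tcp_pos: [0.5145, -0.3425, 0.1023]
ee_rot: [[1.0, -0.0, -0.003], [-0.0, -1.0, 0.001], [-0.003, -0.001, -1.0]]
wrist_force: [0.8, 0.2, -0.4]
gripper_width: 0.103
gripper_force: 30.0
```

Emit:
apply_moves --moves '[[[0, 0, 0.003], 0], [[0, 0, 0.002], 0], [[0, 0, 0], 0], [[0, 0, 0], 0]]'

```text
time_s: 12.33
tcp_pos: [0.5155, -0.3429, 0.0991]
ee_rot: [[1.0, -0.0, 0.0], [-0.0, -1.0, -0.0], [0.0, 0.0, -1.0]]
wrist_force: [-0.1, -0.4, -1.2]
gripper_width: 0.1
gripper_force: 30.0
```

Emit:
apply_moves --moves '[[[0, 0, 0], 0], [[0, 0, 0], 0], [[0, 0, 0], 0], [[0, 0, 0], 0], [[0, 0, 0], 0]]' --hand 0.05

```text
time_s: 12.75
tcp_pos: [0.5155, -0.3428, 0.0992]
ee_rot: [[1.0, -0.0, 0.0], [-0.0, -1.0, -0.0], [0.0, 0.0, -1.0]]
wrist_force: [0.7, 0.7, -0.0]
gripper_width: 0.397
gripper_force: 0.0
```

Emit:
apply_moves --moves '[[[0, 0, -0.01], 0], [[0, 0, -0.03], 0], [[0, 0, -0.04], 0], [[0, 0, -0.04], 0], [[0, 0, -0.03], 0]]'

```text
time_s: 13.17
tcp_pos: [0.516, -0.3435, 0.2539]
ee_rot: [[1.0, 0.0, 0.004], [0.0, -1.0, -0.003], [0.004, 0.003, -1.0]]
wrist_force: [0.7, -0.1, -0.1]
gripper_width: 0.572
gripper_force: 0.0
```

Run:
```python
from h import *
from scipy.optimize import minimize
S,T=imaging.capture("side"),imaging.capture("top")
ph=np.linspace(0,2*np.pi,24)
def sil(p,x,y,a,du=0,dv=0):
    ax=np.array([np.cos(a),np.sin(a),0]);n=np.array([-ax[1],ax[0],0])
    X=[np.array([x,y,.021])+s*.026*ax+.018*(np.cos(t)*n+np.sin(t)*np.array([0,0,1])) for s in(-1,1) for t in ph]
    return cv2.convexHull(proj(p,np.array(X)).astype(np.float32))
out=[]
for p,c0 in((S,(228,129)),(T,(191,229))):
    f=p["frame"].astype(int);x0,y0=c0[0]-20,c0[1]-18
    w=cv2.resize(p["frame"][y0:y0+36,x0:x0+40],(640,576),interpolation=cv2.INTER_CUBIC)
    g=w[...,2].astype(float)  # red: cap bright on black mat
    sat=w[...,2].astype(float)-w[...,0]
    m=(sat>25).astype(np.uint8)
    cs=max(cv2.findContours(m,0,2)[0],key=cv2.contourArea);m[:]=0;cv2.drawContours(m,[cv2.convexHull(cs)],-1,1,-1)
    def poly(q): return np.round((sil(p,*q).reshape(-1,2)-[x0-.5,y0-.5])*16-.5).astype(np.int32)
    def cost(q):
        im=np.zeros_like(m);cv2.fillConvexPoly(im,poly(q),1);return np.sum(im!=m)
    best=min((minimize(cost,[.479,.3,np.radians(a)],method="Nelder-Mead",options=dict(initial_simplex=[[.479,.3,np.radians(a)],[.486,.3,np.radians(a)],[.479,.308,np.radians(a)],[.479,.3,np.radians(a+8)]])) for a in(-70,-80)),key=lambda o:o.fun)
    print(best.x.round(4),np.degrees(best.x[2]).round(1),best.fun/m.sum())
    cv2.polylines(w,[poly(best.x)],True,(0,255,0),1);out.append(w[:,:,:])
pen=S["frame"][255:315,370:430]
cv2.imwrite("pics/fit.png",np.hstack([cv2.resize(out[0],(260,234)),cv2.resize(out[1],(260,234)),cv2.resize(pen,(234,234))]))
```

```text
[ 0.4824  0.3035 -1.3301] -76.2 0.04724217234335051
[ 0.4796  0.2999 -1.3179] -75.5 0.026773796749456933
```

View pics/fit.png

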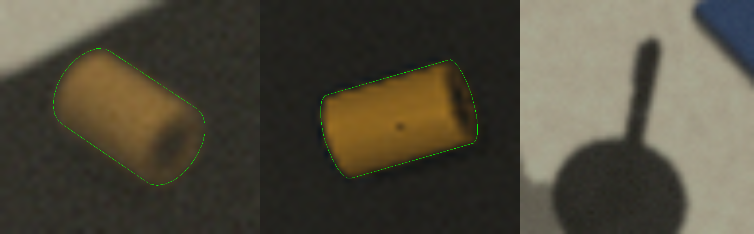

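Emit:
apply_moves --moves '[[[0, -0.04, 0], 0], [[0, -0.04, 0], 0], [[0, -0.04, 0], 0], [[0, -0.04, 0], 0], [[0, -0.04, 0], 0]]' --hand 0.07

```text
time_s: 13.68
tcp_pos: [0.5149, -0.1413, 0.2494]
ee_rot: [[1.0, -0.001, 0.0], [-0.001, -1.0, -0.0], [0.0, 0.0, -1.0]]
wrist_force: [1.9, -0.4, 0.2]
gripper_width: 0.785
gripper_force: 0.0
```

Emit:
apply_moves --moves '[[[0, -0.04, 0], 0], [[0, -0.04, 0], 0], [[0, -0.04, 0], 0], [[0, -0.04, 0], 0], [[0, -0.04, 0], 0]]'

```text
time_s: 14.1
tcp_pos: [0.5149, 0.059, 0.2497]
ee_rot: [[1.0, 0.0, 0.001], [0.0, -1.0, 0.0], [0.001, -0.0, -1.0]]
wrist_force: [0.9, 0.1, -1.0]
gripper_width: 0.804
gripper_force: 0.0
```

Emit:
apply_moves --moves '[[[-0.007, -0.04, 0], 7.15], [[0, 0, 0], 7.15], [[0, 0, 0], 7.15], [[0, 0, 0], 7.15], [[0, 0, 0], 7.15]]'

```text
time_s: 14.52
tcp_pos: [0.509, 0.0936, 0.2494]
ee_rot: [[0.816, -0.578, 0.0], [-0.578, -0.816, 0.0], [0.0, -0.0, -1.0]]
wrist_force: [0.1, -0.1, 0.6]
gripper_width: 0.803
gripper_force: 0.0
```

Emit:
apply_moves --moves '[[[0, 0, 0], 7.15], [[0, 0, 0], 7.15], [[0, 0, 0], 7.15], [[0, 0, 0], 7.15], [[0, 0, 0], 7.15]]'

```text
time_s: 14.93
tcp_pos: [0.5091, 0.093, 0.2493]
ee_rot: [[0.323, -0.946, 0.0], [-0.946, -0.323, 0.0], [-0.0, -0.0, -1.0]]
wrist_force: [0.5, 1.6, 0.3]
gripper_width: 0.805
gripper_force: 0.0
```

Emit:
apply_moves --moves '[[[0, 0, 0], 3.5], [[0, 0, 0], 0], [[0, 0, 0], 0], [[0, 0, 0], 0]]'

```text
time_s: 15.27
tcp_pos: [0.5092, 0.0931, 0.2492]
ee_rot: [[0.272, -0.962, 0.0], [-0.962, -0.272, 0.0], [-0.0, -0.0, -1.0]]
wrist_force: [-0.5, -0.4, 0.4]
gripper_width: 0.802
gripper_force: 0.0
```

The fitted outlines match the cap in both views, the hole is clearly at the -y end, and the pen is back in its stand. Next I'll grip near the hole end so that the solid end can hang.

Emit:
apply_moves --moves '[[[-0.0365, -0.0058, 0], 0], [[-0.0364, -0.0058, 0], 0], [[-0.0364, -0.0058, 0], 0], [[-0.0364, -0.0057, 0], 0], [[-0.0364, -0.0057, 0], 0]]'

```text
time_s: 15.68
tcp_pos: [0.4873, 0.2778, 0.2493]
ee_rot: [[0.272, -0.962, 0.0], [-0.962, -0.272, 0.0], [-0.0, -0.0, -1.0]]
wrist_force: [0.2, 0.1, 0.3]
gripper_width: 0.803
gripper_force: 0.0
```

Emit:
apply_moves --moves '[[[0, 0, 0.04], 1.6], [[0, 0, 0.04], 0], [[0, 0, 0.04], 0], [[0, 0, 0.04], 0], [[0, 0, 0], 0]]'

```text
time_s: 16.1
tcp_pos: [0.4829, 0.2725, 0.0813]
ee_rot: [[0.243, -0.97, -0.013], [-0.97, -0.243, -0.01], [0.007, 0.015, -1.0]]
wrist_force: [-1.3, -1.4, -2.4]
gripper_width: 0.808
gripper_force: 0.0
```

Emit:
apply_moves --moves '[[[0, 0, 0.02], 0], [[0, 0, 0.01], 0], [[0, 0, 0], 0], [[0, 0, 0], 0], [[0, 0, 0], 0]]'

```text
time_s: 16.52
tcp_pos: [0.4887, 0.277, 0.0609]
ee_rot: [[0.244, -0.97, 0.002], [-0.97, -0.244, 0.002], [-0.001, -0.003, -1.0]]
wrist_force: [0.4, 0.4, 1.0]
gripper_width: 0.808
gripper_force: 0.0
```

Emit:
apply_moves --moves '[[[0, 0.001, 0.02], 0], [[0, 0, 0.02], 0], [[0, 0, 0.008], 0], [[0, 0, 0.004], 0], [[0, 0, 0], 0]]'

```text
time_s: 16.93
tcp_pos: [0.4869, 0.2761, 0.0072]
ee_rot: [[0.244, -0.97, 0.0], [-0.97, -0.244, -0.0], [0.0, -0.0, -1.0]]
wrist_force: [0.1, 0.9, 0.8]
gripper_width: 0.805
gripper_force: 0.0
```

Emit:
apply_moves --moves '[[[0, 0, 0], 0], [[0, 0, 0], 0], [[0, 0, 0], 0]]'

```text
time_s: 17.18
tcp_pos: [0.4873, 0.2765, 0.0081]
ee_rot: [[0.244, -0.97, 0.002], [-0.97, -0.244, 0.001], [-0.001, -0.002, -1.0]]
wrist_force: [0.3, 0.6, 0.3]
gripper_width: 0.806
gripper_force: 0.0
```

Grip it, then lift a little and look.

Emit:
apply_moves --moves '[[[0, 0, 0.001], 0], [[0, 0, 0], 0], [[0, 0, 0], 0], [[0, 0, 0], 0], [[0, 0, 0], 0]]' --hand 0.02

```text
time_s: 17.6
tcp_pos: [0.4867, 0.276, 0.0061]
ee_rot: [[0.244, -0.97, 0.0], [-0.97, -0.244, 0.0], [-0.0, -0.0, -1.0]]
wrist_force: [0.2, 0.4, 0.0]
gripper_width: 0.513
gripper_force: 0.0
```

Emit:
apply_moves --moves '[[[0, 0, 0], 0], [[0, 0, 0], 0], [[0, 0, 0], 0], [[0, 0, 0], 0], [[0, 0, 0], 0]]'

```text
time_s: 18.02
tcp_pos: [0.4866, 0.2759, 0.006]
ee_rot: [[0.244, -0.97, -0.0], [-0.97, -0.244, -0.0], [0.0, 0.0, -1.0]]
wrist_force: [-0.3, 0.2, 0.5]
gripper_width: 0.407
gripper_force: 30.0
```

Emit:
apply_moves --moves '[[[0, 0, -0.01], 0], [[0, 0, -0.02], 0], [[0, 0, -0.03], 0], [[0, 0, -0.03], 0], [[0, 0, -0.03], 0]]'

```text
time_s: 18.43
tcp_pos: [0.486, 0.2753, 0.1271]
ee_rot: [[0.244, -0.97, -0.002], [-0.97, -0.244, -0.001], [0.001, 0.002, -1.0]]
wrist_force: [0.3, 0.5, -3.0]
gripper_width: 0.408
gripper_force: 30.0
```

Emit:
apply_moves --moves '[[[0, 0, 0], 0], [[0, 0, 0], 0], [[0, 0, 0], 0]]'

```text
time_s: 18.68
tcp_pos: [0.4856, 0.2752, 0.1252]
ee_rot: [[0.243, -0.97, -0.002], [-0.97, -0.243, -0.001], [0.0, 0.002, -1.0]]
wrist_force: [-0.2, -0.5, -4.2]
gripper_width: 0.406
gripper_force: 30.0
```

Run:
```python
from h import *
P={n:imaging.capture(n) for n in("side","top")}
s=r.sense();t=s["tcp_pos"];print(t,s["wrist_force"],s["moment"])
I=[]
for n,p in P.items():
    c=proj(p,t+[0,0,.019])[0].astype(int);print(n,c);x,y=c;I.append(cv2.resize(p["frame"][y-30:y+30,x-30:x+30],(390,390),interpolation=cv2.INTER_CUBIC))
cv2.imwrite("pics/lift.png",np.hstack(I))
```

```text
[0.48551822 0.27497384 0.12421285] [-4.92297527e-02  2.57972036e-03 -2.94813638e+00] [ 0.01960546 -0.0652351  -0.06556155]
side [228  97]
top [185 224]
```

View pics/lift.png

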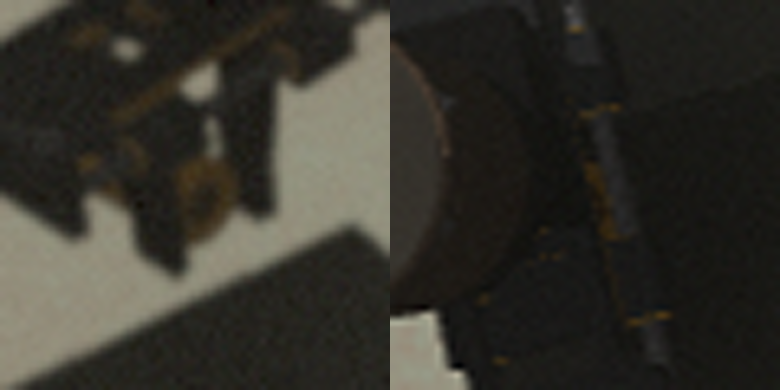

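The side crop shows the cap lifted but still lying level in the grip, with its hole end at (207,195) facing the camera; the top view is blocked. Gravity alone doesn't swing it. I'll press the solid end against the meter's fixed front face and raise the tool, so that friction tips that end down. First I turn and measure the meter's front face.

Emit:
apply_moves --moves '[[[0, 0, -0.02], 7.15], [[0, 0, 0], 7.15], [[0, 0, 0], 7.15], [[0, 0, 0], 7.15], [[0, 0, 0], 7.15]]'

```text
time_s: 19.2
tcp_pos: [0.4859, 0.2753, 0.1442]
ee_rot: [[-0.375, -0.927, -0.003], [-0.927, 0.375, -0.003], [0.004, 0.002, -1.0]]
wrist_force: [-0.4, 0.5, -3.6]
gripper_width: 0.405
gripper_force: 30.0
```

Emit:
apply_moves --moves '[[[0, 0, 0], 7.15], [[0, 0, 0], 7.15], [[0, 0, 0], 7.15], [[0, 0, 0], 7.15], [[0, 0, 0], 7.15]]'

```text
time_s: 19.62
tcp_pos: [0.4859, 0.2753, 0.1441]
ee_rot: [[-0.846, -0.534, -0.003], [-0.534, 0.846, -0.003], [0.004, -0.001, -1.0]]
wrist_force: [1.0, -0.1, -3.5]
gripper_width: 0.403
gripper_force: 30.0
```

Emit:
apply_moves --moves '[[[0, 0, 0], 7.15], [[0, 0, 0], 7.15], [[0, 0, 0], 7.15], [[0, 0, 0], 3], [[0, 0, 0], 0]]'

```text
time_s: 20.03
tcp_pos: [0.4859, 0.2753, 0.1442]
ee_rot: [[-0.99, -0.141, -0.003], [-0.141, 0.99, -0.003], [0.003, -0.002, -1.0]]
wrist_force: [0.1, -0.4, -4.0]
gripper_width: 0.408
gripper_force: 30.0
```

Run:
```python
from h import *
from scipy.optimize import minimize
S,T=imaging.capture("side"),imaging.capture("top")
for p,n in((T,"top"),(S,"side")):
    L=[d for d in models.cut_out(p,"meter") if d["region"].sum()>2000]
    if not L: print(n,"none");continue
    m=L[0]["region"].astype(np.uint8)
    X=np.array([[a,b,c] for a in(-.1,.1) for b in(-.085,.085) for c in(0,.065)])
    def cost(q):
        c,s=np.cos(q[2]),np.sin(q[2]);W=np.c_[q[0]+c*X[:,0]-s*X[:,1],q[1]+s*X[:,0]+c*X[:,1],X[:,2]]
        im=np.zeros_like(m);cv2.fillConvexPoly(im,np.round(cv2.convexHull(proj(p,W).astype(np.float32))*16).astype(np.int32),1,shift=4);return np.sum(im!=m)
    b=min((minimize(cost,[.573,-.07,a],method="Nelder-Mead",options=dict(initial_simplex=[[.573,-.07,a],[.58,-.07,a],[.573,-.063,a],[.573,-.07,a+.08]])) for a in(.05,.12,.2)),key=lambda o:o.fun)
    q=b.x;c,s=np.cos(q[2]),np.sin(q[2]);f=lambda x,y:np.round([q[0]+c*x-s*y,q[1]+s*x+c*y],4)
    print(n,q[:2].round(4),np.degrees(q[2]).round(1),b.fun,m.sum(),"button",f(-.062,.045),"front pt",f(-.1,-.03))
for t in("mobile",):
  for d in models.cut_out(T,t)[:1]:
    ys,xs=np.nonzero(d["region"]);print([atz(T,(u,v),.009).round(3)[:2] for u,v in cv2.boxPoints(cv2.minAreaRect(np.c_[xs,ys].astype(np.float32)))])
print(r.sense()["tcp_pos"],r.sense()["ee_rot"][:,0],r.sense()["joints"].round(0))
```

```text
top [ 0.5772 -0.0701] 7.8 154.0 5123 button [ 0.5097 -0.0339] front pt [ 0.4822 -0.1134]
side [ 0.5801 -0.0664] 7.6 337.0 6560 button [ 0.5127 -0.03  ] front pt [ 0.4849 -0.1094]
[array([0.314, 0.055]), array([0.463, 0.036]), array([ 0.452, -0.038]), array([ 0.304, -0.018])]
[0.48654459 0.27583075 0.14549767] [-9.89749580e-01 -1.42810540e-01  9.58826666e-04] [  46.   20.  -15.   -0.  -55. -128.]
```

Emit:
apply_moves --moves '[[[0.0134, -0.0382, 0], 0], [[0.0134, -0.0382, 0], 0], [[0.0134, -0.0382, 0], 0], [[0.0134, -0.0382, 0], 0], [[0.0134, -0.0382, 0], 0]]'

```text
time_s: 20.7
tcp_pos: [0.4467, 0.0758, 0.1461]
ee_rot: [[-0.99, -0.144, 0.0], [-0.144, 0.99, -0.0], [-0.0, -0.0, -1.0]]
wrist_force: [0.5, -0.6, -3.4]
gripper_width: 0.406
gripper_force: 30.0
```

Emit:
apply_moves --moves '[[[0.0134, -0.0382, 0], 0], [[0.0134, -0.0382, 0], 0], [[0.0134, -0.0382, 0], 0], [[0.0134, -0.0382, 0], 0], [[0.0134, -0.0382, 0], 0]]'

```text
time_s: 21.12
tcp_pos: [0.4076, -0.1229, 0.1465]
ee_rot: [[-0.99, -0.143, 0.001], [-0.143, 0.99, -0.0], [-0.001, -0.0, -1.0]]
wrist_force: [1.0, -0.6, -3.4]
gripper_width: 0.404
gripper_force: 30.0
```

Emit:
apply_moves --moves '[[[0, 0, 0], 0], [[0, 0, 0.033], 0], [[0, 0, 0.033], 0], [[0, 0, 0.033], 0], [[0, 0, 0], 0]]'

```text
time_s: 21.53
tcp_pos: [0.4036, -0.1215, 0.0424]
ee_rot: [[-0.99, -0.14, -0.013], [-0.14, 0.99, -0.0], [0.013, 0.002, -1.0]]
wrist_force: [-2.0, -0.7, -3.1]
gripper_width: 0.407
gripper_force: 30.0
```

Emit:
apply_moves --moves '[[[0, 0, 0.02], 0], [[0, 0, 0.01], 0], [[0, 0, 0], 0], [[0, 0, 0], 0], [[0, 0, 0], 0]]'

```text
time_s: 21.95
tcp_pos: [0.4098, -0.121, 0.0186]
ee_rot: [[-0.99, -0.143, 0.003], [-0.143, 0.99, -0.0], [-0.003, -0.0, -1.0]]
wrist_force: [0.7, 0.9, -3.0]
gripper_width: 0.406
gripper_force: 30.0
```

Emit:
apply_moves --moves '[[[-0.015, 0, 0], 0], [[-0.01, 0, 0], 0], [[-0.002, 0, 0], 0], [[0, 0, 0], 0], [[0, 0, 0], 0]]'

```text
time_s: 22.37
tcp_pos: [0.4326, -0.1175, 0.0172]
ee_rot: [[-0.99, -0.141, -0.005], [-0.141, 0.99, -0.0], [0.005, 0.001, -1.0]]
wrist_force: [-5.9, -0.3, -1.6]
gripper_width: 0.402
gripper_force: 30.0
```

Emit:
apply_moves --moves '[[[-0.002, 0, 0], 0], [[-0.002, 0, 0], 0], [[0, 0, 0], 0]]'

```text
time_s: 22.62
tcp_pos: [0.4327, -0.1173, 0.0165]
ee_rot: [[-0.99, -0.139, -0.013], [-0.139, 0.99, -0.0], [0.013, 0.002, -1.0]]
wrist_force: [-9.9, 0.1, 0.7]
gripper_width: 0.407
gripper_force: 30.0
```

Emit:
apply_moves --moves '[[[-0.002, 0, 0], 0], [[0, 0, 0], 0]]'

```text
time_s: 22.78
tcp_pos: [0.4327, -0.1172, 0.0162]
ee_rot: [[-0.99, -0.139, -0.017], [-0.139, 0.99, -0.0], [0.017, 0.002, -1.0]]
wrist_force: [-13.5, -0.9, 2.2]
gripper_width: 0.405
gripper_force: 30.0
```

Emit:
apply_moves --moves '[[[-0.003, 0, 0], 0], [[0, 0, -0.003], 0], [[0, 0, -0.003], 0], [[0, 0, -0.003], 0], [[0, 0, -0.003], 0]]'

```text
time_s: 23.2
tcp_pos: [0.4315, -0.1171, 0.0262]
ee_rot: [[-0.99, -0.137, -0.026], [-0.137, 0.991, -0.0], [0.025, 0.003, -1.0]]
wrist_force: [-14.1, -1.4, -7.8]
gripper_width: 0.408
gripper_force: 30.0
```

Emit:
apply_moves --moves '[[[0, 0, -0.003], 0], [[0, 0, -0.003], 0], [[0, 0, -0.003], 0], [[0, 0, -0.003], 0], [[0, 0, 0], 0]]'

```text
time_s: 23.62
tcp_pos: [0.4333, -0.1169, 0.0391]
ee_rot: [[-0.99, -0.138, -0.022], [-0.138, 0.99, -0.0], [0.022, 0.003, -1.0]]
wrist_force: [-12.4, -1.5, -3.8]
gripper_width: 0.412
gripper_force: 30.0
```

Run:
```python
from h import *
S=imaging.capture("side");s=r.sense();t=s["tcp_pos"];print(t,s["wrist_force"],s["moment"])
x,y=proj(S,t+[0,0,.019])[0].astype(int);print(x,y)
cv2.imwrite("pics/tilt1.png",cv2.resize(S["frame"][y-35:y+35,x-35:x+35],(420,420),interpolation=cv2.INTER_CUBIC))
```

```text
[ 0.43326275 -0.11694088  0.03894035] [-12.60428437  -1.11951554  -3.81287913] [-0.45822057  3.71161556  0.06439266]
300 235
```

View pics/tilt1.png

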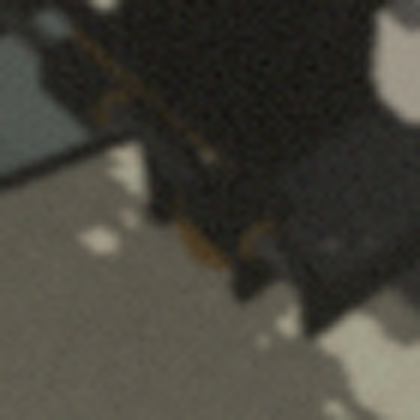

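The crop shows only a sliver of brass at (205,245) under the fingers, so the tilt can't be judged from it. The forces suggest the cap has partly pivoted. I'll keep following the arc and watch the force.

Emit:
apply_moves --moves '[[[-0.001, 0, -0.004], 0], [[-0.001, 0, -0.004], 0], [[-0.001, 0, -0.004], 0], [[0, 0, 0], 0]]'

```text
time_s: 24.0
tcp_pos: [0.4384, -0.1164, 0.0518]
ee_rot: [[-0.99, -0.139, -0.018], [-0.14, 0.99, -0.0], [0.018, 0.002, -1.0]]
wrist_force: [-11.4, -1.3, -3.4]
gripper_width: 0.41
gripper_force: 30.0
```

Emit:
apply_moves --moves '[[[-0.003, 0, -0.004], 0], [[-0.003, 0, -0.004], 0], [[0, 0, 0], 0]]'

```text
time_s: 24.25
tcp_pos: [0.444, -0.1155, 0.0597]
ee_rot: [[-0.99, -0.14, -0.019], [-0.14, 0.99, -0.0], [0.019, 0.002, -1.0]]
wrist_force: [-12.9, -1.3, -1.4]
gripper_width: 0.409
gripper_force: 30.0
```

Forward travel at a steady 12 N means the cap is pivoting. Continuing.

Emit:
apply_moves --moves '[[[-0.003, 0, -0.003], 0], [[-0.003, 0, -0.003], 0], [[0, 0, 0], 0]]'

```text
time_s: 24.5
tcp_pos: [0.4499, -0.1147, 0.0657]
ee_rot: [[-0.99, -0.14, -0.02], [-0.14, 0.99, -0.001], [0.019, 0.002, -1.0]]
wrist_force: [-12.3, -1.1, -0.3]
gripper_width: 0.408
gripper_force: 30.0
```

Emit:
apply_moves --moves '[[[-0.003, 0, -0.0025], 0], [[-0.003, 0, -0.0025], 0], [[-0.002, 0, 0], 0], [[0, 0, 0], 0]]'

```text
time_s: 24.83
tcp_pos: [0.4574, -0.1137, 0.0709]
ee_rot: [[-0.99, -0.14, -0.021], [-0.14, 0.99, -0.001], [0.021, 0.002, -1.0]]
wrist_force: [-13.9, -1.1, 4.0]
gripper_width: 0.409
gripper_force: 30.0
```

Emit:
apply_moves --moves '[[[-0.003, 0, -0.001], 0], [[-0.003, 0, -0.001], 0], [[0, 0, 0], 0]]'

```text
time_s: 25.08
tcp_pos: [0.4658, -0.1127, 0.0736]
ee_rot: [[-0.99, -0.141, -0.015], [-0.141, 0.99, -0.001], [0.015, 0.001, -1.0]]
wrist_force: [-10.8, -0.8, 2.1]
gripper_width: 0.411
gripper_force: 30.0
```

Emit:
apply_moves --moves '[[[-0.003, 0, 0], 0], [[0, 0, 0], 0], [[0, 0, 0], 0]]'

```text
time_s: 25.33
tcp_pos: [0.4697, -0.1122, 0.0736]
ee_rot: [[-0.99, -0.141, -0.013], [-0.141, 0.99, -0.001], [0.013, 0.001, -1.0]]
wrist_force: [-9.3, -0.1, 2.1]
gripper_width: 0.41
gripper_force: 30.0
```

Emit:
apply_moves --moves '[[[-0.003, 0, 0], 0], [[0, 0, 0], 0], [[0, 0, 0], 0]]'

```text
time_s: 25.58
tcp_pos: [0.4712, -0.112, 0.0734]
ee_rot: [[-0.99, -0.14, -0.016], [-0.14, 0.99, -0.001], [0.016, 0.001, -1.0]]
wrist_force: [-11.7, -1.3, 3.7]
gripper_width: 0.407
gripper_force: 30.0
```

Emit:
apply_moves --moves '[[[0.015, 0, 0], 0], [[0.025, 0, 0], 0], [[0.02, 0, -0.02], 0], [[0, 0, -0.03], 0], [[0, 0, 0], 0]]'

```text
time_s: 26.0
tcp_pos: [0.4226, -0.1199, 0.1298]
ee_rot: [[-0.99, -0.144, 0.013], [-0.144, 0.99, -0.001], [-0.012, -0.003, -1.0]]
wrist_force: [2.3, -0.7, -2.0]
gripper_width: 0.411
gripper_force: 30.0
```

Emit:
apply_moves --moves '[[[0, 0, 0], 0], [[0, 0, 0], 0]]'

```text
time_s: 26.17
tcp_pos: [0.4194, -0.1194, 0.1244]
ee_rot: [[-0.99, -0.142, 0.001], [-0.142, 0.99, 0.001], [-0.002, 0.0, -1.0]]
wrist_force: [-0.3, -0.9, -4.0]
gripper_width: 0.412
gripper_force: 30.0
```

Run:
```python
from h import *
S=imaging.capture("side");T=imaging.capture("top");s=r.sense();t=s["tcp_pos"];print(t,s["wrist_force"],s["ee_rot"][:,0])
I=[]
for p in(S,T):
    x,y=proj(p,t)[0].astype(int);print(x,y)
    I.append(cv2.resize(p["frame"][y-26:y+26,x-26:x+26],(400,400),interpolation=cv2.INTER_CUBIC))
print("vertical dir px/40mm",proj(S,t-[0,0,.04])-proj(S,t), "u", proj(S,t+[.0396,.0057,0])-proj(S,t))
cv2.imwrite("pics/tilt2.png",np.hstack(I))
```

```text
[ 0.41874222 -0.11947032  0.12330548] [-0.00665378  0.42782662 -4.00984913] [-0.98989415 -0.14179914  0.00160315]
294 221
351 247
vertical dir px/40mm [[ 0.2592249  11.57995927]] u [[ 14.50825295 -10.45678266]]
```

View pics/tilt2.png

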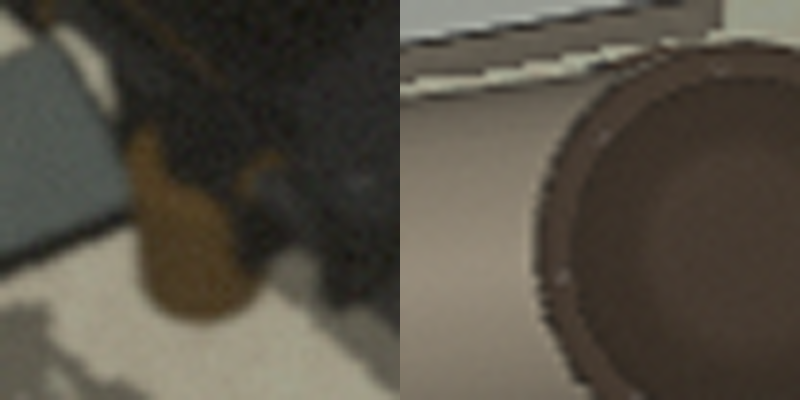

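The side crop shows the cap hanging with its solid end down at (200,295). Its left edge runs from (132,140) to (145,280), which is about 3° off vertical. The top view is blocked. I'll set it on the bare desk here to square it up, then regrip it lower.

Emit:
apply_moves --moves '[[[0, 0, 0.03], 0], [[0, 0, 0.03], 0], [[0, 0, 0.018], 0], [[0, 0, 0], 0], [[0, 0, 0], 0]]'

```text
time_s: 26.68
tcp_pos: [0.4185, -0.1197, 0.0449]
ee_rot: [[-0.99, -0.142, -0.004], [-0.142, 0.99, -0.001], [0.004, -0.0, -1.0]]
wrist_force: [0.1, 0.4, -1.5]
gripper_width: 0.415
gripper_force: 30.0
```

Emit:
apply_moves --moves '[[[0, 0, 0.003], 0], [[0, 0, 0.003], 0], [[0, 0, 0.003], 0], [[0, 0, 0], 0], [[0, 0, 0], 0]]'

```text
time_s: 27.1
tcp_pos: [0.4194, -0.1196, 0.0374]
ee_rot: [[-0.99, -0.142, 0.001], [-0.142, 0.99, 0.0], [-0.001, -0.0, -1.0]]
wrist_force: [0.5, 0.2, -3.4]
gripper_width: 0.409
gripper_force: 30.0
```

Emit:
apply_moves --moves '[[[0, 0, 0.003], 0], [[0, 0, 0.002], 0], [[0, 0, 0], 0], [[0, 0, 0], 0]]'

```text
time_s: 27.43
tcp_pos: [0.4191, -0.1196, 0.032]
ee_rot: [[-0.99, -0.142, -0.0], [-0.142, 0.99, -0.0], [0.0, -0.0, -1.0]]
wrist_force: [0.1, -1.1, -3.0]
gripper_width: 0.407
gripper_force: 30.0
```

Emit:
apply_moves --moves '[[[0, 0, 0.002], 0], [[0, 0, 0.002], 0], [[0, 0, 0], 0], [[0, 0, 0], 0]]'

```text
time_s: 27.77
tcp_pos: [0.421, -0.1195, 0.0296]
ee_rot: [[-0.99, -0.143, 0.003], [-0.143, 0.99, -0.0], [-0.003, -0.001, -1.0]]
wrist_force: [-0.8, 1.2, 9.3]
gripper_width: 0.411
gripper_force: 30.0
```

Emit:
apply_moves --moves '[[[0, 0, 0.002], 0], [[0, 0, 0.002], 0], [[0, 0, 0], 0], [[0, 0, 0], 0]]'

```text
time_s: 28.1
tcp_pos: [0.4219, -0.1194, 0.0282]
ee_rot: [[-0.989, -0.145, 0.005], [-0.145, 0.989, -0.001], [-0.005, -0.002, -1.0]]
wrist_force: [-7.3, 5.9, 33.7]
gripper_width: 0.415
gripper_force: 30.0
```

Emit:
apply_moves --moves '[[[0, 0, -0.003], 0], [[0, 0, 0], 0], [[0, 0, 0], 0]]'

```text
time_s: 28.35
tcp_pos: [0.4204, -0.1194, 0.0283]
ee_rot: [[-0.99, -0.143, 0.002], [-0.143, 0.99, -0.0], [-0.002, -0.0, -1.0]]
wrist_force: [-3.5, 3.3, 13.4]
gripper_width: 0.409
gripper_force: 30.0
```

Emit:
apply_moves --moves '[[[0, 0, 0], 0], [[0, 0, 0], 0], [[0, 0, 0], 0], [[0, 0, 0], 0], [[0, 0, 0], 0]]' --hand 0.065

```text
time_s: 28.77
tcp_pos: [0.4191, -0.1197, 0.0267]
ee_rot: [[-0.99, -0.142, -0.001], [-0.142, 0.99, -0.0], [0.001, -0.0, -1.0]]
wrist_force: [0.9, 0.5, -0.1]
gripper_width: 0.689
gripper_force: 0.0
```

Emit:
apply_moves --moves '[[[0, 0, -0.03], 0], [[0, 0, -0.035], 0], [[0, 0, -0.03], 0], [[0.04, 0, -0.03], 0], [[0, 0.04, -0.03], 0]]'

```text
time_s: 29.18
tcp_pos: [0.3774, -0.0942, 0.1723]
ee_rot: [[-0.991, -0.134, -0.004], [-0.134, 0.991, 0.0], [0.004, 0.001, -1.0]]
wrist_force: [1.1, 0.5, -1.6]
gripper_width: 0.747
gripper_force: 0.0
```

Emit:
apply_moves --moves '[[[0, 0.04, 0], 0], [[0, 0.04, 0], 0], [[0, 0.04, 0], 0], [[0, 0.04, 0], 0], [[0, 0, 0], 0]]'

```text
time_s: 29.6
tcp_pos: [0.3588, 0.0725, 0.1726]
ee_rot: [[-0.988, -0.151, 0.003], [-0.151, 0.988, 0.002], [-0.003, 0.002, -1.0]]
wrist_force: [0.4, 0.8, -0.1]
gripper_width: 0.746
gripper_force: 0.0
```

Run:
```python
from h import *
from scipy.optimize import minimize
S,T=imaging.capture("side"),imaging.capture("top");print(r.sense()["tcp_pos"])
ph=np.linspace(0,2*np.pi,24)
for n,p in(("side",S),("top",T)):
    for t in("cap","cap_mouth"):
        for d in models.place_of(p,t)[:4]:
            uv=np.array(d["at"])*[640,400];z=.026 if t=="cap" else .052;print(n,t,round(d["confidence"],2),uv.round(1),atz(p,uv,z).round(4)[:2])
    x,y=proj(p,[.42,-.12,.03])[0].astype(int);x0,y0=x-25,y-25
    w=cv2.resize(p["frame"][y0:y0+50,x0:x0+50],(800,800),interpolation=cv2.INTER_CUBIC)
    hsv=cv2.cvtColor(w,cv2.COLOR_BGR2HSV)
    m=((hsv[...,1]>100)&(hsv[...,0]<30)).astype(np.uint8)
    C=cv2.findContours(m,0,2)[0]
    if not C: print("no brass");continue
    cs=max(C,key=cv2.contourArea);m[:]=0;cv2.drawContours(m,[cv2.convexHull(cs)],-1,1,-1)
    def poly(q):
        X=np.array([[q[0]+.018*np.cos(a),q[1]+.018*np.sin(a),z] for z in(0,.052) for a in ph])
        return np.round((cv2.convexHull(proj(p,X).astype(np.float32)).reshape(-1,2)-[x0-.5,y0-.5])*16-.5).astype(np.int32)
    def cost(q):
        im=np.zeros_like(m);cv2.fillConvexPoly(im,poly(q),1);return np.sum(im!=m)
    b=minimize(cost,[.42,-.12],method="Nelder-Mead",options=dict(initial_simplex=[[.42,-.12],[.43,-.12],[.42,-.11]]))
    print(n,"standing fit",b.x.round(4),b.fun/m.sum())
    top=proj(p,[*b.x,.052])[0];px=lambda q:p["frame"][tuple(np.round(q[::-1]).astype(int))]
    print("  mouth centre px",px(top),"rim", [px(proj(p,[b.x[0]+.0135*np.cos(a),b.x[1]+.0135*np.sin(a),.052])[0]).tolist() for a in(0,1.57,3.14,4.71)])
    pm=[(d["confidence"],) for d in models.place_of(p,"mobile")[:1]]
```

```text
[0.35837937 0.0684818  0.17198271]
side cap 0.84 [293.7 250.2] [ 0.4127 -0.1216]
side cap 0.6 [174.3 157.8] [0.3178 0.2789]
side cap_mouth 0.8 [295.4 239.9] [ 0.421  -0.1164]
side cap_mouth 0.57 [165.  166.2] [0.2805 0.2398]
side standing fit [ 0.4155 -0.1174] 0.20024559967253378
  mouth centre px [37 44 48] rim [[73, 109, 129], [86, 119, 140], [49, 95, 125], [52, 94, 123]]
top cap 0.67 [201.2 291.9] [0.313  0.2735]
top cap 0.47 [349.  249.4] [ 0.4125 -0.1192]
top cap 0.36 [425.  210.7] [ 0.5095 -0.3268]
top cap_mouth 0.84 [200.6 300.6] [0.2943 0.2674]
top cap_mouth 0.61 [349.3 249.3] [ 0.4134 -0.1183]
top standing fit [ 0.4125 -0.121 ] 0.05745295230508812
  mouth centre px [34 53 63] rim [[37, 113, 156], [39, 114, 155], [38, 112, 156], [35, 110, 156]]
```

The cap is standing at about (0.414, -0.120), with a dark centre and bright rim on top, so the hole is up. Regripping at mid-height.

Emit:
apply_moves --moves '[[[-0.0054, -0.0391, 0], 0], [[-0.0054, -0.0391, 0], 0], [[-0.0054, -0.0391, 0], 0], [[-0.0054, -0.0391, 0], 0], [[-0.0054, -0.0391, 0], 0]]'

```text
time_s: 30.42
tcp_pos: [0.4132, -0.1256, 0.1721]
ee_rot: [[-0.99, -0.14, 0.0], [-0.14, 0.99, -0.0], [-0.0, -0.0, -1.0]]
wrist_force: [1.3, 1.0, 0.6]
gripper_width: 0.742
gripper_force: 0.0
```

Emit:
apply_moves --moves '[[[0, 0, 0], 0], [[0, 0, 0.03], 0], [[0, 0, 0.03], 0], [[0, 0, 0.01], 0], [[0, 0, 0], 0]]'

```text
time_s: 30.83
tcp_pos: [0.4106, -0.1238, 0.0994]
ee_rot: [[-0.99, -0.139, -0.007], [-0.139, 0.99, -0.0], [0.007, 0.001, -1.0]]
wrist_force: [0.2, 0.4, 0.3]
gripper_width: 0.749
gripper_force: 0.0
```

Emit:
apply_moves --moves '[[[0, 0, 0], 0], [[0, 0, 0], 0]]'

```text
time_s: 31.0
tcp_pos: [0.4141, -0.123, 0.103]
ee_rot: [[-0.99, -0.142, 0.002], [-0.142, 0.99, -0.0], [-0.002, -0.0, -1.0]]
wrist_force: [0.5, -0.1, 0.4]
gripper_width: 0.748
gripper_force: 0.0
```

Emit:
apply_moves --moves '[[[0, 0.003, 0.02], 0], [[0, 0, 0.025], 0], [[0, 0, 0.025], 0], [[0, 0, 0.015], 0], [[0, 0, 0.004], 0]]'

```text
time_s: 31.42
tcp_pos: [0.4124, -0.1196, 0.0121]
ee_rot: [[-0.99, -0.142, -0.002], [-0.142, 0.99, -0.0], [0.002, 0.0, -1.0]]
wrist_force: [-0.7, -0.1, 0.4]
gripper_width: 0.745
gripper_force: 0.0
```

Emit:
apply_moves --moves '[[[0, 0, 0], 0], [[0, 0, 0], 0], [[0, 0, 0], 0], [[0, 0, 0], 0]]'

```text
time_s: 31.75
tcp_pos: [0.414, -0.1196, 0.0143]
ee_rot: [[-0.99, -0.142, 0.003], [-0.142, 0.99, 0.0], [-0.003, -0.0, -1.0]]
wrist_force: [0.6, -0.9, 1.2]
gripper_width: 0.745
gripper_force: 0.0
```

Emit:
apply_moves --moves '[[[0, 0, 0], 0], [[0, 0, 0], 0], [[0, 0, 0], 0], [[0, 0, 0], 0], [[0, 0, 0], 0]]' --hand 0.02

```text
time_s: 32.17
tcp_pos: [0.4129, -0.1197, 0.0131]
ee_rot: [[-0.99, -0.142, 0.0], [-0.142, 0.99, -0.0], [-0.0, -0.0, -1.0]]
wrist_force: [-0.2, -0.1, 0.4]
gripper_width: 0.454
gripper_force: 0.0
```

Emit:
apply_moves --moves '[[[0, 0, 0], 0], [[0, 0, 0], 0], [[0, 0, 0], 0], [[0, 0, 0], 0], [[0, 0, 0], 0]]'

```text
time_s: 32.58
tcp_pos: [0.4129, -0.1197, 0.0131]
ee_rot: [[-0.99, -0.142, -0.0], [-0.142, 0.99, -0.0], [0.0, -0.0, -1.0]]
wrist_force: [-0.3, -0.3, 2.4]
gripper_width: 0.414
gripper_force: 30.0
```

Emit:
apply_moves --moves '[[[0, 0, -0.01], 0], [[0, 0, -0.02], 0], [[0, 0, -0.03], 0], [[0, 0, -0.03], 0], [[0, 0, -0.03], 0]]'

```text
time_s: 33.0
tcp_pos: [0.4115, -0.1195, 0.1334]
ee_rot: [[-0.99, -0.141, -0.003], [-0.141, 0.99, 0.0], [0.003, 0.001, -1.0]]
wrist_force: [1.9, 0.5, -3.4]
gripper_width: 0.413
gripper_force: 30.0
```

Emit:
apply_moves --moves '[[[0, 0, -0.03], 0], [[0, 0, -0.02], 0], [[0, 0, -0.01], 0], [[0, 0, 0], 0], [[0, 0, 0], 0]]'

```text
time_s: 33.42
tcp_pos: [0.412, -0.1194, 0.1923]
ee_rot: [[-0.99, -0.141, -0.001], [-0.141, 0.99, 0.001], [0.001, 0.001, -1.0]]
wrist_force: [-0.0, -0.6, -4.2]
gripper_width: 0.413
gripper_force: 30.0
```

Emit:
apply_moves --moves '[[[0, 0, 0], 0], [[0, 0, 0], 0], [[0, 0, 0], 0], [[0, 0, 0], 0], [[0, 0, 0], 0]]'

```text
time_s: 33.83
tcp_pos: [0.4126, -0.1197, 0.1925]
ee_rot: [[-0.99, -0.142, -0.001], [-0.142, 0.99, -0.0], [0.001, 0.0, -1.0]]
wrist_force: [-0.9, 0.3, -3.5]
gripper_width: 0.407
gripper_force: 30.0
```

Run:
```python
from h import *
S=imaging.capture("side");s=r.sense();t=s["tcp_pos"];print(t,s["wrist_force"],s["joint_velocities"].round(2))
x,y=proj(S,t)[0].astype(int);f=S["frame"][y-26:y+26,x-26:x+26]
h=cv2.cvtColor(f,cv2.COLOR_BGR2HSV);m=(h[...,1]>100)&(h[...,0]<30)
for row in range(0,52,2):
    c=np.nonzero(m[row])[0]
    if len(c): print(row+y-26,c.min()+x-26,c.max()+x-26,len(c))
print("expect bottom ctr",proj(S,t-[0,0,.013])[0],"cap L/R rows")
for t2 in("pen","pen_stand","mobile"):
    print(t2,[(round(d["confidence"],2),(np.array(d["at"])*[640,400]).round(1)) for d in models.place_of(S,t2)[:3]])
```

```text
[ 0.41274913 -0.11966342  0.1926619 ] [ 0.29336712 -0.14490298 -3.48161141] [ 0.11 -0.19  0.18 -0.06 -0.11 -0.08]
174 268 283 3
176 286 286 1
182 292 293 2
190 283 283 1
192 283 283 1
194 283 297 5
196 283 288 6
198 285 296 8
200 285 293 9
202 285 294 10
204 285 294 10
206 286 294 9
208 287 294 8
210 289 295 7
expect bottom ctr [291.96533699 205.05731965] cap L/R rows
pen [(0.55, array([395.1, 302.8])), (0.4, array([447.7, 259.1]))]
pen_stand [(0.91, array([396. , 306.4])), (0.67, array([445.7, 330.9])), (0.67, array([336.9, 309.3]))]
mobile [(0.72, array([251.7, 221.7]))]
```

```bash
python3 -c "
from station import r
print(r.finish_job())"
```

```text
the job is handed in; nothing more can be done
None
```

I pressed the zero button right down with the pen and put the pen back in its stand; the gripper now holds the brass cap hole-up, its bottom about 180 mm above the desk, and the job is handed in at about 34 s (the result wasn't reported).

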